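# Stamp a hanger strap in the hand press

### The arm

A 6-joint arm with a two-finger parallel gripper is mounted at the origin on the work surface. World frame = base frame: x ahead of the robot, y to its left, z up, the work surface at z = 0. Lengths are in m, angles in degrees, forces in N, time in s.
With the tool pointing down it reaches from about 0.35 to 0.925 m from the base axis. Payload 6.4 kg.
Tool frame: the origin (TCP) lies at the very end of the fingers, on their centre line; the grasp point (between the pads) lies manip.tcp_to_grasp behind it (manip.tcp_to_grasp is the distance from the TCP to the grasp point, in m); z points along the fingers, y is the line along which they close (so a half turn about z gives the same grasp; the last joint's range is limited). The gripper opens to 85 mm and grips with 20 to 120 N. Pads are 22 mm wide; open, the fingers measure 114 mm over their backs; the gripper's body (76 mm by 85 mm) begins 54 mm behind the grasp point. The pads swing forward as they close: fully open they stand 13 mm farther back than shut.
Start: joints at [-73.287, 14.043, 89.255, -0, 76.702, -9.975], TCP at [0.292, -0.581, 0.231] pointing down, gripper open.
Joint ranges: [-179.41, 179.41], [-58.25, 129.5], [7.25, 145.43], [-54.29, 234.29], [11.92, 165.04], [-157.13, 157.13]. Speed limits (degrees/s): [147.25, 147.25, 180, 180, 180, 180].

### API

Orientations are given as a 3x3 rotation matrix whose columns are the frame's x, y, z axes.
In Python, from station import manip, camera, camera_params, finder gives the robot as it stands.
- The arm moves only by the tool move_arm, never from a script. Its argument "series" is a list that holds one entry, the list of rows, each a list of 5 numbers: the closure, from 0 (fully open) to 1 (shut), then the shift along the tool's x, y, z each as a share of 0.1 m, from -1 to 1, then the turn about the tool's z as a share of 4 degrees, from -1 to 1. A call has 1 to 8 rows; each row shifts and turns the commanded pose from where the row before left it, along the tool's axes as they then stand; what a row does not reach is not made up. A row lasts 1/10 s, in which the tool goes at most 50 mm and 8.59 degrees, less where a joint would pass 70% of its speed; a pose out of reach is approached as far as the arm can. A call with a number of a shift or a turn outside -1 to 1 is refused whole. A call with a gripper value outside its range is refused whole. The fingers move at their own pace and stop on an object; "squeeze" is the grip in N (left out, the last holds). Time passes only in rows, so rows that do not move let the fingers close. It gives the time, the measured TCP pose, the force, the opening and the grip force at its end, in the units of the state.
- manip.sense(): the state, without advancing time (a new reading comes with each control period).
- camera(name): name is "side" or "top" or "wrist"; returns the picture (480x640x3 uint8, red, green, blue); there is no depth.
- camera_params(name): a dict with "K" (3x3 intrinsics, pixels), "cam_to_world" (4x4, takes a point from camera to world coordinates); the wrist camera has in their place "mount" (4x4, takes a point from camera to tool coordinates, whose origin is the TCP and whose axes are the flange's). Camera axes: x right, y up, looking along -z (the intrinsics and any distortion apply to the point x, -y, -z); pixel columns grow to the right and rows downward; lengths in m; the calibration is good to about 2 mm. A picture is of the moment at which its call begins: read the wrist's pose just before it. camera_params takes no time and is no camera call.
- manip.hand_in(): hands the job in; it is judged then, once.
Trained networks look in the newest picture that a camera, given by its name, has taken for a name from the list of things; names that differ only in an ending like _2 or _b are one class to them, and where a whole thing is asked for, a point or a joint stands for the part that bears it (a point fixed in the world has none). Each returns a list of dicts, best first, with "confidence" (0 to 1); they miss things now and then, are a little off and sometimes report something else, mostly with a low value. They report only what shows in the picture. A call takes as long as a camera call.
- finder.spot_in(camera, target): "xyz" ([x, y, z] in m, in world coordinates, good to about 4 mm: the middle of the surface that is visible of it).
- finder.masks_of(camera, target): "region" (480x640 bool, what is visible of it).
The state is a dict: "time_s": time; "joints": joint angles; "qvel": joint speeds; "joint_torque": joint torques, N m; "ee_pos": TCP position; "ee_rot": TCP orientation; "force": force on the tool from outside, world axes, zero at the start; "wrist_torque": the same for the moment, N m; "finger_gap": finger opening in m; "grasp_force": force on a finger pad.
Only numpy, scipy, OpenCV 4.12 (cv2) and the standard library are available. Lean on these libraries where they do the work, as an engineer would, in place of code of your own. Each camera call takes 0.05 s, during which the arm holds its last target. There are 200 camera calls.

### The job

Lay the aluminium strap that has the round eye flat in the hand press, plain end under the ram: between the two low cheeks, pushed up against the back stop, the eye pointing out of the press, and let go of it. Then swing the press lever down fully to its stop, keep it there for half a second, and ease it all the way back up under control, never letting it fly back on its spring. Leave the strap in place in the press, and leave the plain strap, the tape roll and the tin where they are.

Things in the scene. Friction and masses are not known exactly. Their poses are not given: they have to be found in the camera images.
- press: Fixed grey hand press, 235 mm high, on a base plate 320 x 140 x 15 mm. Origin: centre of the base's underside; +x runs from its open front to its column, z up (all mm below in this frame). Bed top z = 70: for x -160 to -30 a tongue 20 wide (fingers fit beside it), for x -30 to 60 an anvil 76 wide. Cheeks 7 high on the anvil, x -30 to 35, inner faces at y = +-21. Column from x = 60.
- stamp_spot (a point): Point on the bed under the ram (press frame x 12, y 0, z 70 mm). The ram, 18 mm across with a 24 mm collar, hangs above it with its lower end at z = 107 mm when the lever is up; at the lever's stop it is 1 mm above a loaded strap. The grey head over it, 90 mm wide, spans x -5 to 135 mm, z 145 to 235 mm.
- stop_face (a point): Foot of the back stop's front face, on the bed's centre line (press frame x 40, y 0, z 70 mm); the stop is 20 mm high.
- lever_pivot (a point): Point on the lever's turning axis, which runs along the press's y on its right (-y) side (press frame x 40, y -115, z 190 mm). The lever arm, a 14 mm rod, swings in the plane y = -115 mm; its shaft housing, 44 mm across, joins it to the head.
- lever (a joint): Angle q of the sprung lever, rad: 0 = home (arm up, pointing to the press's front, 0.70 rad above level); grows as the handle is pulled down; hard stop at 0.96 (0.26 rad below level). The spring asks about 6 N at the handle to start and 14 N at the stop, and throws the lever back if let go. The ram follows, 26 mm in all.
- handle_mid (a point): Middle of the black round cross handle at the lever's end, 18 mm thick, 100 mm long along the press's y (press frame y -105 to -205 mm). Its axis lies at x = 40 - 170 cos(0.70 - q), z = 190 + 170 sin(0.70 - q) mm in the press frame: x -90, z 300 at home; x -124, z 146 at the stop. This point is on the axis at y = -160 mm and turns with the lever.
- eye_strap: The strap to stamp: flat aluminium bar 30 mm wide, 10 mm thick, 187 mm long, about 150 g; one end plain and square, the other a round eye 44 mm across with a 22 mm hole. Origin: underside, centre line, 90 mm from the plain end; +x to the plain end, eye centre at x = -75 mm, z up. It lies flat on the table left or right of the press, eye roughly towards the robot.
- strap_tip (a point): Middle of the eye strap's plain end face, at half thickness (strap frame x 90, y 0, z 5 mm).
- plain_strap: Bystander: flat aluminium bar 180 x 30 x 10 mm with both ends square, no eye. Origin: centre of its underside, x along its length. Lies on the other side of the press from the eye strap.
- tape_roll: Bystander: paper-coloured tape roll lying flat, 100 mm across, 48 mm high, origin centre of its underside.
- paint_tin: Bystander: tin 90 mm across, 110 mm high, origin centre of its underside.

How it is judged:
By the outcome, as a careful person would: the job done as asked, in the order asked, and still so for the second after the job is handed in, with the robot touching nothing.
It also fails if it takes over 69 s, if anything falls off the work surface, if the arm or the gripper's body presses on something with over 40 N, if the wrist force passes 120 N, or if a joint passes its speed limit or range.

## Working session

There is one attempt and no reset: what is moved stays moved. The work goes in short steps, Python scripts to look and compute and a tool call to move; the robot and the scene stay as the last step left them, time stands still between calls to the robot, and variables do not carry over. Pictures are saved under pics/ and viewed, at most 12 in all, crops included, and the job is handed in when it is done.

Besides the shell and the picture viewer there is one more tool, called after ">>>" as name([rows], argument=value, ...), one row to a line, values as JSON. move_arm: Moves the arm, as the interface text tells. Shift numbers are shares of 0.1 m and turn numbers shares of 4 degrees, none past 1 either way. Its arguments: {"type":"object","properties":{"series":{"type":"array"},"squeeze":{"type":"number"}},"required":["series"]}

```bash
ls; mkdir -p pics
python3 - <<'E'
from station import manip, camera, camera_params, finder
import cv2, numpy as np
s=manip.sense(); print(s['time_s'],s['ee_pos'],s['ee_rot'],s['finger_gap'],s['force']); print(manip.tcp_to_grasp)
ims=[]
for n in ("top","side"):
    im=camera(n); cv2.imwrite(f'pics/{n}0.png',im[:,:,::-1]); ims.append(im)
    p=camera_params(n); print(n,p)
    for t in ("press","eye_strap","plain_strap","tape_roll","paint_tin","handle_mid","strap_tip","stamp_spot","stop_face","lever_pivot"):
        try: print(t,[(np.round(d['xyz'],4),round(d['confidence'],2)) for d in finder.spot_in(n,t)[:2]])
        except Exception as e: print(t,e)
print(camera_params("wrist")); print(manip.sense()['time_s'])
E
```

```text
pics
0.0 [ 0.29178643 -0.58018949  0.23016315] [[ 8.93436100e-01  4.49189953e-01 -5.66619956e-04]
 [ 4.49190189e-01 -8.93434218e-01  1.86329477e-03]
 [ 3.30735634e-04 -1.91925494e-03 -9.99998104e-01]] 0.08521438854382085 [-0.4130264   0.03806142  0.15330414]
0.0187
top {'K': array([[604.55053417,   0.        , 321.01869625],
       [  0.        , 604.55053417, 237.74699417],
       [  0.        ,   0.        ,   1.        ]]), 'cam_to_world': array([[-0.10728416,  0.97199351, -0.20909021,  0.31389816],
       [-0.99422432, -0.10548698,  0.01976112,  0.01962306],
       [-0.00284861,  0.21000263,  0.97769667,  1.47234738],
       [ 0.        ,  0.        ,  0.        ,  1.        ]])}
press []
eye_strap [(array([0.459 , 0.3494, 0.013 ]), 0.73), (array([ 0.5615, -0.0513,  0.3049]), 0.17)]
plain_strap [(array([ 0.4863, -0.3193,  0.0128]), 0.94), (array([0.4554, 0.3469, 0.0129]), 0.69)]
tape_roll [(array([ 0.7433, -0.2605,  0.0429]), 0.77), (array([0.4601, 0.3449, 0.0135]), 0.4)]
paint_tin [(array([0.6771, 0.3408, 0.109 ]), 0.56)]
handle_mid [(array([ 0.5616, -0.0507,  0.3071]), 0.78)]
s
[... 1112 characters left out ...]
0.5775, -0.0447,  0.2878]), 0.23)]
stop_face [(array([0.6604, 0.0924, 0.0798]), 0.64)]
lever_pivot [(array([0.6573, 0.0944, 0.074 ]), 0.87), (array([ 0.4837, -0.3143,  0.0075]), 0.37)]
{'K': array([[356.42258858,   0.        , 317.23446705],
       [  0.        , 356.42258858, 242.21263363],
       [  0.        ,   0.        ,   1.        ]]), 'mount': array([[-4.23071264e-04,  9.53339189e-01,  3.01900996e-01,
         7.75052681e-02],
       [ 9.99999843e-01,  5.14206577e-04, -2.22397688e-04,
        -1.41482980e-03],
       [-3.67259909e-04,  3.01900855e-01, -9.53339257e-01,
        -1.41270367e-01],
       [ 0.00000000e+00,  0.00000000e+00,  0.00000000e+00,
         1.00000000e+00]])}
1.1
```

View pics/top0.png

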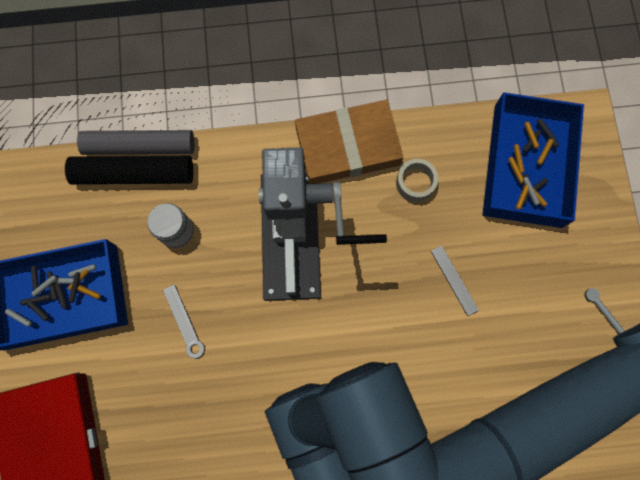

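View pics/side0.png

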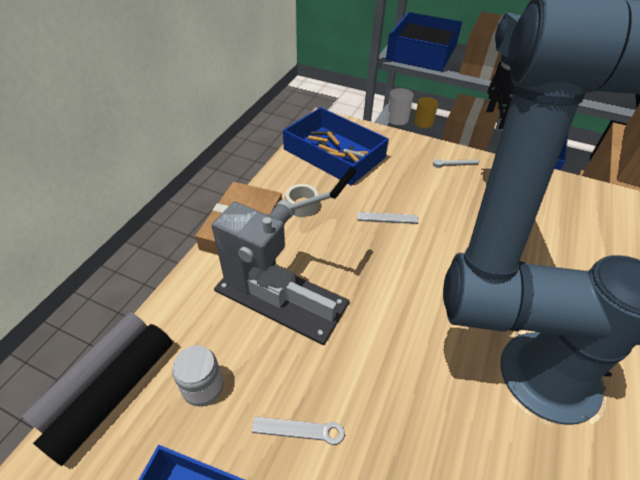

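The top view shows the press at about (290,230), facing the robot, with its handle at (360,240). The eye strap is on the left with its plain end at (170,289) and its eye at (195,350); the plain strap is at (455,280). The side view matches: strap at (255,428) to (334,433), press base from (220,285) to (345,305).

```bash
cat > h.py <<'E'
import numpy as np, cv2
from station import manip, camera, camera_params, finder
def ray(n,u,v):
    p=camera_params(n);K=p['K'];T=p['cam_to_world']
    d=np.array([(u-K[0,2])/K[0,0],-(v-K[1,2])/K[1,1],-1]);return T[:3,3],T[:3,:3]@d
def onz(n,u,v,z):
    o,d=ray(n,u,v);return (o+d*(z-o[2])/d[2])
def proj(n,P,T=None):
    p=camera_params(n);K=p['K'];T=p['cam_to_world'] if T is None else T
    c=(np.atleast_2d(P)-T[:3,3])@T[:3,:3]
    return np.c_[K[0,2]-K[0,0]*c[:,0]/c[:,2],K[1,2]+K[1,1]*c[:,1]/c[:,2]]
E
python3 - <<'E'
from h import *
t=cv2.imread('pics/top0.png');s=cv2.imread('pics/side0.png')
a=cv2.resize(t[140:305,250:400],None,fx=2.6,fy=2.6,interpolation=3)
b=cv2.resize(s[160:345,205:360],None,fx=2.6,fy=2.6,interpolation=3)
c=np.zeros((485,800,3),np.uint8);c[:a.shape[0],:a.shape[1]]=a;c[:b.shape[0],395:395+b.shape[1]]=b
cv2.imwrite('pics/crop1.png',c)
for n in("top","side"):
    camera(n)
    for d in finder.masks_of(n,"eye_strap")[:2]:
        m=d['region'];v,u=np.nonzero(m)
        P=np.array([onz(n,x,y,.010)[:2] for x,y in zip(u,v)])
        mu=P.mean(0);w,V=np.linalg.eigh(np.cov(P.T));ax=V[:,1]*np.sign(V[0,1])
        q=(P-mu)@ax;r=(P-mu)@np.array([-ax[1],ax[0]])
        print(n,d['confidence'],len(u),mu,np.degrees(np.arctan2(ax[1],ax[0])),q.min(),q.max(),r.min(),r.max(), 'tip',mu+ax*q.max(),'orig from tip',mu+ax*(q.max()-.09))
        for lo in (0,.04):
            k=(q>lo)&(q<lo+.04);print(lo,r[k].min(),r[k].max(),r[k].mean())
E
```

```text
top 0.88 965 [0.46032006 0.34100111] 19.433845379585033 -0.09471694411296155 0.09193676255754651 -0.019836212593453646 0.02128744399755703 tip [0.54701884 0.37159015] orig from tip [0.46214648 0.34164551]
0 -0.015421906328204785 0.015339033500764853 -0.00030204240855439667
0.04 -0.015484675891374878 0.015515693550214813 -0.00023891356644698458
top 0.34 977 [ 0.4845056  -0.32250653] 20.934450144079538 -0.08732778863647563 0.09231060256345265 -0.018413834652290642 0.018119916924970673 tip [ 0.57072276 -0.28952399] orig from tip [ 0.48666368 -0.32168096]
0 -0.017098275182733002 0.015449894549960886 -0.00026458426144121406
0.04 -0.015204639368605674 0.01631873545331444 0.0005741442312514764
side 0.71 1434 [0.45778268 0.34885819] 19.60701934903766 -0.09260283569191899 0.09203544975736998 -0.02142151688703795 0.022137348296026205 tip [0.54448158 0.37974224] orig from tip [0.45970011 0.34954122]
0 -0.01556258595231841 0.015629850638275697 0.00015280629545129674
0.04 -0.016287720351955783 0.015357960431271718 5.5154541227344586e-05Traceback (most recent call last):
  File "<stdin>", line 11, in <module>
  File "h.py", line 7, in onz
    o,d=ray(n,u,v);return (o+d*(z-o[2])/d[2])
        ~~~^^^^^^^
  File "h.py", line 4, in ray
    p=camera_params(n);K=p['K'];T=p['cam_to_world']
ValueError: time passes only in moves, steps and waits
```

View pics/crop1.png

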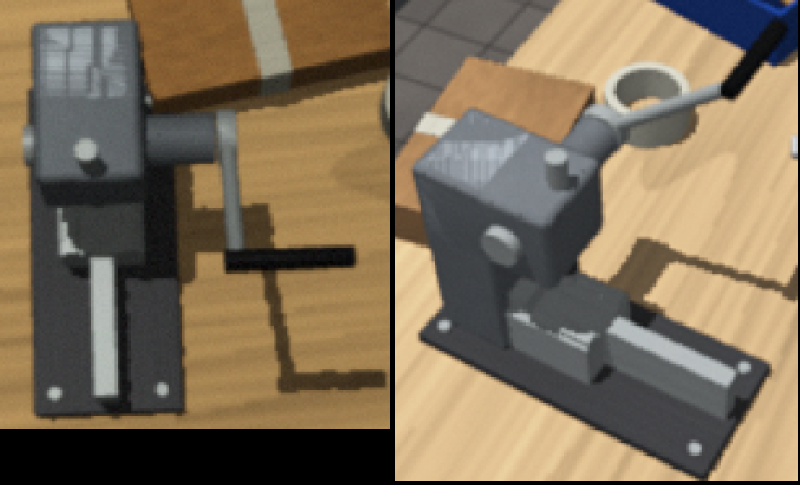

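The top crop shows the front corners of the base at crop (36,412) and (183,410), the tongue from (92,397) to (114,257) and the handle at y≈257. The side crop shows the base corners at (705,472), (770,363) and (420,338).

Run:
```python
from h import *
from scipy.optimize import least_squares
T=[((36,412),(-160,70,15)),((183,410),(-160,-70,15)),((92,397),(-160,10,70)),((118,395),(-160,-10,70)),((90,258),(-30,10,70)),((115,257),(-30,-10,70)),((227,258),(-90,-105,300)),((355,257),(-90,-205,300))]
S=[((705,472),(-160,70,15)),((770,363),(-160,-70,15)),((727,390),(-160,10,70)),((739,376),(-160,-10,70)),((420,338),(160,70,15)),((610,318),(-30,10,70))]
t=[((u/2.6+250,v/2.6+140),np.array(P)/1e3) for (u,v),P in T]
s=[(((u-395)/2.6+205,v/2.6+160),np.array(P)/1e3) for (u,v),P in S]
C={n:camera_params(n) for n in("top","side")}
def res(x,D,n):
    c,sn=np.cos(x[2]),np.sin(x[2]);R=np.array([[c,-sn,0],[sn,c,0],[0,0,1]])
    P=np.array([R@p+[x[0],x[1],0] for _,p in D]);return (proj(n,P)-np.array([q for q,_ in D])).ravel()
for nm,f in (("top",lambda x:res(x,t,"top")),("side",lambda x:res(x,s,"side")),("both",lambda x:np.r_[res(x,t,"top"),res(x,s,"side")])):
    r=least_squares(f,[.67,.06,0.],loss='soft_l1');print(nm,r.x[:2],np.degrees(r.x[2]),np.round(f(r.x),1))
```

```text
top [0.6498698 0.0656305] -3.2791367929210486 [-0.6 -1.1  0.8 -3.2  1.4  0.7 -0.   1.   0.  -0.4 -1.2 -0.4 -0.7  2.1
  0.5 -0. ]
side [0.64435128 0.07077345] -3.971267398552046 [-1.3  0.9 -0.1 -0.8  3.1  0.1  2.4 -0.8 -2.3 -2.7 -0.2  5.3]
both [0.64850535 0.06660808] -3.279713672559463 [-0.9 -0.5  0.4 -2.6  1.   1.3 -0.4  1.7 -0.3  0.2 -1.5  0.2 -1.1  2.8
  0.1  0.7 -1.5 -1.7 -1.  -3.4  2.6 -2.5  1.7 -3.4 -2.9 -3.7 -0.8  3.4]
```

```bash
cat >> h.py <<'E'
def plan(target,phi,n,clo,start=None):
    """rows from present pose to target xyz, heading phi (deg, CCW of tool x); prints calls"""
    s=manip.sense();p=np.array(s['ee_pos']) if start is None else np.array(start[:3])
    R=s['ee_rot'];a=np.degrees(np.arctan2(R[1][0],R[0][0])) if start is None else start[3]
    print('at',np.round(p,4),round(a,2),'t',s['time_s'],'F',np.round(s['force'],1),'gap',round(s['finger_gap'],4),s['grasp_force'])
    d=(phi-a+180)%360-180 if start is None else phi-a
    rows=[]
    for i in range(n):
        st=(np.array(target)-p)/(n-i);c,q=np.cos(np.radians(a)),np.sin(np.radians(a))
        X=np.array([c,q,0]);Y=np.array([q,-c,0])
        r=[round(float(v)/.1,2) for v in (st@X,st@Y,-st[2])];tu=round(-d/4/(n),2)
        p=p+.1*(r[0]*X+r[1]*Y);p[2]-=.1*r[2];a-=4*tu;rows.append([clo]+r+[tu])
    for i in range(0,n,8): print(rows[i:i+8])
    print('end',np.round(p,4),round(a,2))
E
python3 - <<'E'
from h import *
plan([.442,.338,.18],199.5-0.1,44,0)
E
```

```text
at [ 0.292  -0.5808  0.2313] 26.69 t 1.3 F [ 0.8 -1.3  0.2] gap 0.0851 0.0
[[0, 0.12, -0.17, 0.01, np.float64(-0.98)], [0, 0.14, -0.16, 0.01, np.float64(-0.98)], [0, 0.15, -0.15, 0.01, np.float64(-0.98)], [0, 0.16, -0.14, 0.01, np.float64(-0.98)], [0, 0.17, -0.13, 0.01, np.float64(-0.98)], [0, 0.17, -0.12, 0.01, np.float64(-0.98)], [0, 0.18, -0.11, 0.01, np.float64(-0.98)], [0, 0.19, -0.09, 0.01, np.float64(-0.98)]]
[[0, 0.2, -0.08, 0.01, np.float64(-0.98)], [0, 0.2, -0.07, 0.01, np.float64(-0.98)], [0, 0.2, -0.05, 0.01, np.float64(-0.98)], [0, 0.21, -0.04, 0.01, np.float64(-0.98)], [0, 0.21, -0.03, 0.01, np.float64(-0.98)], [0, 0.21, -0.01, 0.01, np.float64(-0.98)], [0, 0.21, 0.0, 0.01, np.float64(-0.98)], [0, 0.21, 0.02, 0.01, np.float64(-0.98)]]
[[0, 0.21, 0.03, 0.01, np.float64(-0.98)], [0, 0.21, 0.05, 0.01, np.float64(-0.98)], [0, 0.2, 0.06, 0.01, np.float64(-0.98)], [0, 0.2, 0.07, 0.01, np.float64(-0.98)], [0, 0.19, 0.09, 0.01, np.float64(-0.98)], [0, 0.19, 0.1, 0.01, np.float64(-0.98)], [0, 0.18, 0.11, 0.01, np.float64(-0.98)], [0, 0.17, 0.12, 0.01, np.float64(-0.98)]]
[[0, 0.
[... 169 characters left out ...]
2, 0.17, 0.01, np.float64(-0.98)], [0, 0.11, 0.18, 0.01, np.float64(-0.98)], [0, 0.1, 0.19, 0.02, np.float64(-0.98)], [0, 0.08, 0.2, 0.01, np.float64(-0.98)]]
[[0, 0.07, 0.2, 0.02, np.float64(-0.98)], [0, 0.05, 0.2, 0.01, np.float64(-0.98)], [0, 0.04, 0.21, 0.02, np.float64(-0.98)], [0, 0.03, 0.21, 0.01, np.float64(-0.98)], [0, 0.01, 0.21, 0.02, np.float64(-0.98)], [0, -0.0, 0.21, 0.01, np.float64(-0.98)], [0, -0.02, 0.21, 0.02, np.float64(-0.98)], [0, -0.03, 0.21, 0.01, np.float64(-0.98)]]
[[0, -0.05, 0.21, 0.02, np.float64(-0.98)], [0, -0.06, 0.2, 0.01, np.float64(-0.98)], [0, -0.07, 0.2, 0.02, np.float64(-0.98)], [0, -0.09, 0.19, 0.01, np.float64(-0.98)]]
end [0.4422 0.3376 0.1803] 199.17
```

>>> move_arm([
  [[0,0.12,-0.17,0.01,-0.98],[0,0.14,-0.16,0.01,-0.98],[0,0.15,-0.15,0.01,-0.98],[0,0.16,-0.14,0.01,-0.98],[0,0.17,-0.13,0.01,-0.98],[0,0.17,-0.12,0.01,-0.98],[0,0.18,-0.11,0.01,-0.98],[0,0.19,-0.09,0.01,-0.98]],
])

```text
time_s: 2.1
ee_pos: [0.3204, -0.4135, 0.2233]
ee_rot: [[0.527, 0.85, 0.0], [0.85, -0.527, -0.0], [-0.0, 0.0, -1.0]]
force: [0.5, 1.0, 0.6]
finger_gap: 0.0855
grasp_force: 0.0
```

Signs are right (heading now 58°). I'll continue.

>>> move_arm([
  [[0,0.2,-0.08,0.01,-0.98],[0,0.2,-0.07,0.01,-0.98],[0,0.2,-0.05,0.01,-0.98],[0,0.21,-0.04,0.01,-0.98],[0,0.21,-0.03,0.01,-0.98],[0,0.21,-0.01,0.01,-0.98],[0,0.21,0.0,0.01,-0.98],[0,0.21,0.02,0.01,-0.98]],
])

```text
time_s: 2.9
ee_pos: [0.3478, -0.2467, 0.2154]
ee_rot: [[0.008, 1.0, 0.0], [1.0, -0.008, -0.0], [-0.0, 0.0, -1.0]]
force: [-0.5, -0.1, -0.0]
finger_gap: 0.0855
grasp_force: 0.0
```

>>> move_arm([
  [[0,0.21,0.03,0.01,-0.98],[0,0.21,0.05,0.01,-0.98],[0,0.2,0.06,0.01,-0.98],[0,0.2,0.07,0.01,-0.98],[0,0.19,0.09,0.01,-0.98],[0,0.19,0.1,0.01,-0.98],[0,0.18,0.11,0.01,-0.98],[0,0.17,0.12,0.01,-0.98]],
])

```text
time_s: 3.7
ee_pos: [0.3744, -0.0795, 0.2075]
ee_rot: [[-0.514, 0.858, 0.001], [0.858, 0.514, -0.0], [-0.001, 0.0, -1.0]]
force: [-0.1, 0.8, -0.6]
finger_gap: 0.0855
grasp_force: 0.0
```

>>> move_arm([
  [[0,0.16,0.14,0.01,-0.98],[0,0.15,0.15,0.01,-0.98],[0,0.14,0.16,0.01,-0.98],[0,0.13,0.17,0.01,-0.98],[0,0.12,0.17,0.01,-0.98],[0,0.11,0.18,0.01,-0.98],[0,0.1,0.19,0.02,-0.98],[0,0.08,0.2,0.01,-0.98]],
])

```text
time_s: 4.5
ee_pos: [0.4022, 0.0883, 0.1984]
ee_rot: [[-0.885, 0.465, 0.0], [0.465, 0.885, -0.0], [-0.0, 0.0, -1.0]]
force: [0.1, -1.4, 1.0]
finger_gap: 0.0853
grasp_force: 0.0
```

>>> move_arm([
  [[0,0.07,0.2,0.02,-0.98],[0,0.05,0.2,0.01,-0.98],[0,0.04,0.21,0.02,-0.98],[0,0.03,0.21,0.01,-0.98],[0,0.01,0.21,0.02,-0.98],[0,0.0,0.21,0.01,-0.98],[0,-0.02,0.21,0.02,-0.98],[0,-0.03,0.21,0.01,-0.98]],
])

```text
time_s: 5.3
ee_pos: [0.4286, 0.2549, 0.1863]
ee_rot: [[-0.998, -0.064, 0.0], [-0.064, 0.998, 0.0], [-0.0, -0.0, -1.0]]
force: [-0.3, 0.3, -0.1]
finger_gap: 0.0858
grasp_force: 0.0
```

>>> move_arm([
  [[0,-0.05,0.21,0.02,-0.98],[0,-0.06,0.2,0.01,-0.98],[0,-0.07,0.2,0.02,-0.98],[0,-0.09,0.19,0.01,-0.98],[0,0,0,0,0],[0,0,0,0,0]],
])

```text
time_s: 5.9
ee_pos: [0.4421, 0.3374, 0.1802]
ee_rot: [[-0.945, -0.328, -0.0], [-0.328, 0.945, -0.0], [0.0, -0.0, -1.0]]
force: [0.1, 0.5, -0.6]
finger_gap: 0.085
grasp_force: 0.0
```

```bash
cat >> h.py <<'E'
def wristT(s):
    T=np.eye(4);T[:3,:3]=s['ee_rot'];T[:3,3]=s['ee_pos'];return T@camera_params("wrist")['mount']
E
python3 - <<'E'
from h import *
s=manip.sense();print(s['time_s'],s['ee_pos'],s['joints'])
T=wristT(s);K=camera_params("wrist")['K'];im=camera("wrist");cv2.imwrite('pics/w1.png',im[:,:,::-1])
for d in finder.masks_of("wrist","eye_strap")[:2]:
    v,u=np.nonzero(d['region'])
    D=np.c_[(u-K[0,2])/K[0,0],-(v-K[1,2])/K[1,1],-np.ones(len(u))]@T[:3,:3].T
    P=(T[:3,3]+D*((.010-T[2,3])/D[:,2:]))[:,:2]
    rect=cv2.minAreaRect(np.c_[u,v].astype(np.float32));print(d['confidence'],len(u),rect,u.min(),u.max(),v.min(),v.max())
    mu=P.mean(0);w,V=np.linalg.eigh(np.cov(P.T));ax=V[:,1]*np.sign(V[0,1]);q=(P-mu)@ax;r=(P-mu)@np.array([-ax[1],ax[0]])
    print(mu,np.degrees(np.arctan2(ax[1],ax[0])),q.min(),q.max(),r.min(),r.max(),'orig',mu+ax*(q.max()-.09))
    k=(q>-.03)&(q<.07);print(r[k].min(),r[k].max(),np.polyfit(q[k],r[k],1))
E
```

```text
5.9 [0.44209064 0.33744973 0.18020573] [ 2.56824797e+01  4.55367024e+00  1.05538207e+02 -1.96455945e-02
  6.99330793e+01 -8.34584928e+01]
0.72 6287 ((321.0, 230.0), (196.0, 50.0), 90.0) 296 346 132 328
[0.4513157  0.34550261] 19.36474564693694 -0.0864497929648906 0.09941938680957518 -0.021249343265149274 0.02150218797358723 orig [0.4602022  0.34862589]
-0.014882352981692245 0.0149000744432532 [ 1.37402963e-03 -4.48941343e-05]
```

View pics/w1.png

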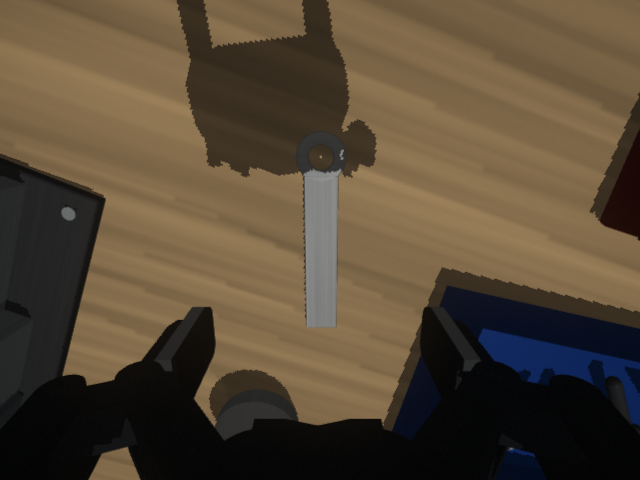

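The wrist view shows the strap pointing straight along the tool, eye at (321,155) and plain end at (321,327), centred between the fingers. The wrist and side cameras agree on the origin (0.460, 0.348), and the top camera is off by about 7 mm in y. I'll go down now.

>>> move_arm([
  [[0,0,0.04,0.3,-0.06],[0,0,0,0.4,0],[0,0,0,0.4,0],[0,0,0,0.35,0],[0,0,0,0.15,0],[0,0,0,0.1,0],[0,0,0,0.06,0],[0,0,0,0,0]],
], squeeze=60)

```text
time_s: 6.8
ee_pos: [0.4416, 0.3415, 0.005]
ee_rot: [[-0.943, -0.332, 0.001], [-0.332, 0.943, 0.001], [-0.001, 0.0, -1.0]]
force: [0.4, 0.0, 0.4]
finger_gap: 0.085
grasp_force: 0.0
```

>>> move_arm([
  [[1,0,0,0,0],[1,0,0,0,0],[1,0,0,0,0],[1,0,0,0,0],[1,0,0,0,0],[1,0,0,0,0],[1,0,0,0,0]],
])

```text
time_s: 7.5
ee_pos: [0.4415, 0.3417, 0.0052]
ee_rot: [[-0.943, -0.332, 0.001], [-0.332, 0.943, 0.001], [-0.001, 0.0, -1.0]]
force: [-1.0, -0.1, 5.8]
finger_gap: 0.0277
grasp_force: 59.2
```

Run:
```python
from h import *
s=manip.sense();print(s['force'],s['grasp_force'])
T0=np.eye(4);R=np.array([[-.945,-.328,0],[-.328,.945,0],[0,0,-1.]]);T0[:3,:3]=R;T0[:3,3]=[.4421,.3374,.1802]
T=T0@camera_params("wrist")['mount'];K=camera_params("wrist")['K']
for u,v in((104,198),(62,375),(68,213)):
    d=T[:3,:3]@np.array([(u-K[0,2])/K[0,0],-(v-K[1,2])/K[1,1],-1]);print((T[:3,3]+d*(.015-T[2,3])/d[2])[:2])
plan([.43,.20,.21],176.6,9,1,start=[.4415,.3417,.155,199.4])
```

```text
[-1.04067452 -0.10331187  5.81939783] 59.16176497936249
[0.48311863 0.15702058]
[0.68078206 0.14504563]
[0.50686646 0.12918023]
at [0.4415 0.3417 0.155 ] 199.4 t 7.5 F [-1.  -0.1  5.8] gap 0.0277 59.16176497936249
[[1, 0.06, -0.14, -0.06, 0.63], [1, 0.06, -0.15, -0.06, 0.63], [1, 0.05, -0.15, -0.06, 0.63], [1, 0.05, -0.15, -0.06, 0.63], [1, 0.04, -0.15, -0.06, 0.63], [1, 0.03, -0.16, -0.06, 0.63], [1, 0.02, -0.16, -0.06, 0.63], [1, 0.02, -0.16, -0.06, 0.63]]
[[1, 0.01, -0.15, -0.07, 0.63]]
end [0.4301 0.2001 0.21  ] 176.72
```

>>> move_arm([
  [[1,0,0,-0.05,0],[1,0,0,-0.15,0],[1,0,0,-0.35,0],[1,0,0,-0.4,0],[1,0,0,-0.4,0],[1,0,0,-0.15,0],[1,0,0,0,0]],
])

```text
time_s: 8.2
ee_pos: [0.4424, 0.3421, 0.1572]
ee_rot: [[-0.943, -0.332, 0.005], [-0.332, 0.943, 0.003], [-0.006, 0.001, -1.0]]
force: [0.3, 0.8, -0.9]
finger_gap: 0.0272
grasp_force: 59.5
```

>>> move_arm([
  [[1,0.06,-0.14,-0.06,0.63],[1,0.06,-0.15,-0.06,0.63],[1,0.05,-0.15,-0.06,0.63],[1,0.05,-0.15,-0.06,0.63],[1,0.04,-0.15,-0.06,0.63],[1,0.03,-0.16,-0.06,0.63],[1,0.02,-0.16,-0.06,0.63],[1,0.02,-0.16,-0.06,0.63]],
])

```text
time_s: 9.0
ee_pos: [0.4291, 0.2137, 0.1995]
ee_rot: [[-1.0, 0.015, -0.005], [0.015, 1.0, -0.001], [0.005, -0.001, -1.0]]
force: [0.1, 0.2, -1.5]
finger_gap: 0.0277
grasp_force: 59.5
```

>>> move_arm([
  [[1,0.01,-0.15,-0.07,0.63],[1,0,0,0,0],[1,0,0,0,0]],
])

```text
time_s: 9.3
ee_pos: [0.4286, 0.1996, 0.2074]
ee_rot: [[-0.998, 0.057, -0.003], [0.057, 0.998, -0.0], [0.003, -0.0, -1.0]]
force: [-0.6, 0.9, -0.9]
finger_gap: 0.0275
grasp_force: 59.6
```

Run:
```python
from h import *
s=manip.sense();print(s['time_s'],s['ee_pos'],s['ee_rot'],s['joints'])
T=wristT(s);np.save('T2.npy',T);im=camera("wrist");cv2.imwrite('pics/w2.png',im[:,:,::-1])
for t in("press","stamp_spot"):
  print(t,[(np.round(d['xyz'],4),round(d['confidence'],2)) for d in finder.spot_in("wrist",t)[:2]])
```

```text
9.3 [0.42861821 0.19962806 0.20735133] [[-9.98367950e-01  5.70233626e-02 -3.12601282e-03]
 [ 5.70243797e-02  9.98372758e-01 -2.37150591e-04]
 [ 3.10740292e-03 -4.15022491e-04 -9.99995086e-01]] [ 1.11848779e+01 -9.03605192e+00  1.15701357e+02  2.23309289e-02
  7.35130378e+01 -7.55524844e+01]
press [(array([0.5151, 0.0795, 0.0169]), 0.8)]
stamp_spot [(array([0.5152, 0.0811, 0.0123]), 0.71)]
```

View pics/w2.png

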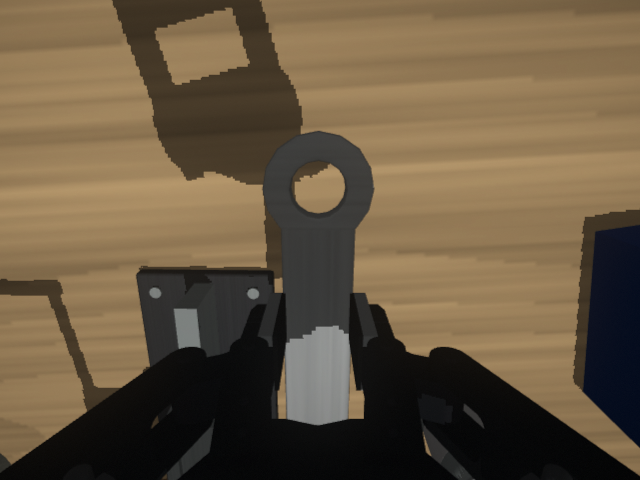

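The strap is held straight, with its eye at (318,187). The press's front base corners are at about (138,274) and (273,272), and the tongue front at (174,310) and (197,309).

Run:
```python
from h import *
from scipy.optimize import least_squares
T=np.load('T2.npy')
D=[((138.5,274),(-160,-70,15)),((273.5,272),(-160,70,15)),((174.5,310),(-160,-10,70)),((197,309),(-160,10,70))]
def f(x,yaw=None):
    y=x[2];c,s=np.cos(y),np.sin(y);R=np.array([[c,-s,0],[s,c,0],[0,0,1]])
    P=np.array([R@np.array(p)/1e3+[x[0],x[1],0] if 0 else R@(np.array(p)/1e3)+[x[0],x[1],0] for _,p in D])
    return np.r_[(proj("wrist",P,T)-np.array([q for q,_ in D])).ravel(),(y-np.radians(-3.4))*150]
r=least_squares(f,[.65,.07,-.05]);print(r.x[:2],np.degrees(r.x[2]),np.round(f(r.x),1))
# edges near the tongue/front edge
im=cv2.cvtColor(cv2.imread('pics/w2.png'),6).astype(int)
for v in (320,330,340): print(v,im[v,165:210].tolist())
print([im[262:282,u].tolist() for u in(170,230)])
for v in (285,300): print(im[v,132:150].tolist())
```

```text
[0.6484307 0.0750205] -3.0630676212302133 [-2.1  5.3  0.8  6.8  0.3 -5.7  0.8 -4.8  0.9]
320 [46, 47, 46, 46, 48, 47, 47, 49, 49, 60, 98, 127, 127, 127, 128, 127, 127, 126, 127, 127, 127, 127, 127, 127, 127, 127, 127, 127, 127, 128, 127, 128, 111, 43, 50, 50, 51, 51, 50, 50, 50, 51, 51, 51, 51]
330 [46, 45, 46, 46, 46, 47, 47, 46, 48, 47, 58, 94, 127, 126, 126, 127, 128, 127, 127, 128, 127, 127, 127, 127, 127, 127, 128, 127, 127, 127, 127, 127, 127, 112, 54, 50, 50, 50, 51, 50, 50, 51, 50, 51, 51]
340 [46, 45, 45, 46, 45, 46, 47, 46, 45, 46, 48, 46, 75, 127, 127, 127, 127, 127, 127, 127, 127, 127, 127, 127, 127, 127, 127, 127, 128, 127, 127, 127, 127, 127, 113, 54, 49, 50, 49, 50, 50, 49, 51, 50, 50]
[[123, 122, 122, 122, 109, 58, 56, 43, 25, 25, 27, 33, 39, 44, 48, 50, 50, 50, 49, 50], [123, 127, 129, 131, 117, 63, 63, 56, 29, 23, 23, 27, 33, 40, 45, 48, 48, 48, 48, 48]]
[126, 125, 126, 126, 121, 95, 42, 47, 48, 47, 48, 49, 47, 48, 49, 49, 47, 47]
[123, 124, 123, 123, 123, 122, 123, 107, 44, 46, 46, 47, 47, 47, 48, 47, 48, 49]
```

Run:
```python
from h import *
T=np.load('T2.npy');K=camera_params("wrist")['K']
def bp(u,v,z):
    d=T[:3,:3]@np.array([(u-K[0,2])/K[0,0],-(v-K[1,2])/K[1,1],-1]);return (T[:3,3]+d*(z-T[2,3])/d[2])[:2]
t=np.tan(np.radians(-3.4))
for u,v,z in((186.1,320,.07),(187.3,330,.07),(188.5,340,.07),(185.5,310,.07),(205.8,274,.015)):
    p=bp(u,v,z);print(p,'axis y at x=.47:',p[1]-(p[0]-.47)*t,'at .58',p[1]-(p[0]-.58)*t)
# strap in hand: eye centre at strap top plane
z=.2074-.005+.010
print('eye',bp(318.3,187,z),'tool x axis pos: -y offset')
p=bp(318.3,187,z)-np.array([.4286,.1996]);R=np.array([[-.99837,.05702],[.05702,.99837]]);print(R.T@p)
```

```text
[0.50387506 0.08082858] axis y at x=.47: 0.08284113144908638 at .58 0.0763059272718253
[0.51385712 0.08021955] axis y at x=.47: 0.08282513834978883 at .58 0.07628993417252775
[0.52403144 0.07959878] axis y at x=.47: 0.08280883723210072 at .58 0.07627363305483963
[0.49410973 0.08194886] axis y at x=.47: 0.08338124167145428 at .58 0.07684603749419319
[0.48319816 0.08487803] axis y at x=.47: 0.08566214949037053 at .58 0.07912694531310943
eye [0.37214817 0.20456687] tool x axis pos: -y offset
[0.05664302 0.00173989]
```

>>> move_arm([
  [[1,-0.04,-0.23,0.02,0.03],[1,-0.04,-0.23,0.02,0],[1,-0.04,-0.23,0.03,0],[1,-0.03,-0.23,0,0],[1,-0.03,-0.23,0,0],[1,0,0,0,0],[1,0,0,0.3,0],[1,0,0,0.3,0]],
])

```text
time_s: 10.25
ee_pos: [0.4416, 0.0846, 0.1422]
ee_rot: [[-0.998, 0.058, 0.003], [0.058, 0.998, 0.0], [-0.003, 0.0, -1.0]]
force: [0.5, -0.3, -1.4]
finger_gap: 0.0272
grasp_force: 59.7
```

>>> move_arm([
  [[1,0,0,0.3,0],[1,0,0,0.2,0],[1,0,0,0.07,0],[1,0,0,0,0],[1,0,0,0,0]],
])

```text
time_s: 10.75
ee_pos: [0.4416, 0.0842, 0.0863]
ee_rot: [[-0.998, 0.059, 0.002], [0.059, 0.998, -0.0], [-0.002, 0.0, -1.0]]
force: [-0.4, 0.7, -1.4]
finger_gap: 0.0273
grasp_force: 59.7
```

Run:
```python
from h import *
s=manip.sense();print(s['time_s'],s['ee_pos'],s['ee_rot'],s['joints'],s['force'])
a=camera("side");b=camera("top")
a=cv2.resize(a[130:350,180:460],None,fx=1.42,fy=1.42,interpolation=3);b=cv2.resize(b[130:350,200:480],None,fx=1.42,fy=1.42,interpolation=3)
cv2.imwrite('pics/c2.png',np.hstack([a,b])[:,:,::-1])
```

```text
10.75 [0.44157135 0.08423609 0.08626511] [[-9.98285580e-01  5.85073812e-02  1.66969283e-03]
 [ 5.85074490e-02  9.98286972e-01 -8.28119389e-06]
 [-1.66731711e-03  8.94224716e-05 -9.99998606e-01]] [-3.70911341e+00 -2.25322775e+00  1.23609453e+02  6.69957204e-03
  5.85482781e+01 -9.03584586e+01] [-0.3735444   0.73464434 -1.35429201]
```

View pics/c2.png

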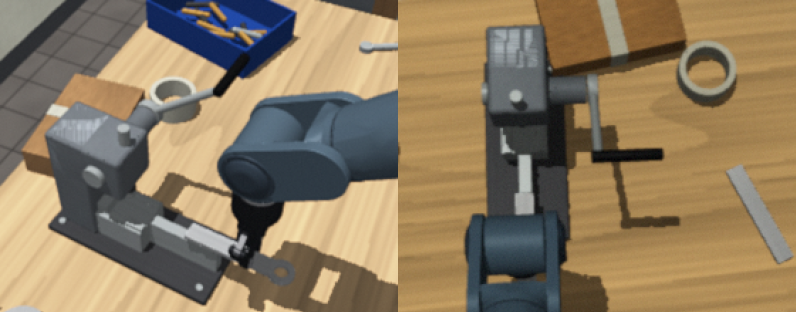

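The side view shows the strap in hand lined up over the tongue. In the top view the strap is on the tongue line at u≈525, and the wrist's right edge at 565 clears the handle, whose near end is at 592.

Run:
```python
from h import *
for z in(.3,.35,.4):
    print(z,'wrist front',onz("top",516/1.42+200,212/1.42+130,z)[:2],'R',onz("top",565/1.42+200,245/1.42+130,z)[:2],'L',onz("top",467/1.42+200,245/1.42+130,z)[:2])
print('handle L',onz("top",592/1.42+200,155/1.42+130,.305)[:2],'head front',onz("top",516/1.42+200,119/1.42+130,.235)[:2])
# wrist bottom height from side: ball centre px and bottom, at tool axis
for u,v in((247,187),(250,205),(256,208)):
    o,d=ray("side",u/1.42+180,v/1.42+130);k=(np.array([.4416,.084])-o[:2])@d[:2]/(d[:2]@d[:2]);print(o+k*d)
```

```text
0.3 wrist front [ 0.43107553 -0.46558359] R [ 0.37920575 -0.52327671] L [ 0.39356812 -0.3905506 ]
0.35 wrist front [ 0.42607797 -0.44488978] R [ 0.37642042 -0.50012232] L [ 0.39017024 -0.37305691]
0.4 wrist front [ 0.42108042 -0.42419597] R [ 0.37363508 -0.47696793] L [ 0.38677236 -0.35556322]
handle L [ 0.49779714 -0.58350442] head front [ 0.57472072 -0.51905963]
[0.45775057 0.08858623 0.25619729]
[0.4505999  0.0864257  0.21692638]
[0.44180611 0.08405195 0.2120067 ]
```

Run:
```python
from h import *
f=lambda u,v,z:np.round(onz("top",(u-398)/1.42+200,v/1.42+130,z)[:2],4)
for z in(.25,.3,.35): print(z,'wrist front',f(516,212,z),'R',f(565,245,z),'L',f(467,245,z))
print('handle L',f(592,155,.305),'head front',f(516,119,.235), f(516,124,.235))
```

```text
0.25 wrist front [0.4975 0.0811] R [0.4429 0.0161] L [0.4579 0.1549]
0.3 wrist front [0.49   0.0785] R [0.4376 0.0163] L [0.452  0.1494]
0.35 wrist front [0.4825 0.076 ] R [0.4323 0.0164] L [0.4461 0.1438]
handle L [ 0.5574 -0.0343] head front [0.6386 0.0687] [0.6309 0.0694]
```

>>> move_arm([
  [[1,-0.15,0,0.02,0],[1,-0.2,0,0.02,0],[1,-0.2,0,0,0],[1,-0.15,0,0,0],[1,-0.1,0,0,0],[1,-0.1,0,0,0],[1,-0.1,0,0,0]],
])

```text
time_s: 11.55
ee_pos: [0.5411, 0.078, 0.0816]
ee_rot: [[-0.998, 0.059, 0.0], [0.059, 0.998, -0.0], [-0.0, 0.0, -1.0]]
force: [-0.2, -0.4, -1.4]
finger_gap: 0.0274
grasp_force: 59.7
```

>>> move_arm([
  [[1,-0.1,0,0,0],[1,-0.06,0,0,0],[1,-0.04,0,0,0],[1,0,0,0,0]],
])

```text
time_s: 11.95
ee_pos: [0.5608, 0.0767, 0.0813]
ee_rot: [[-0.998, 0.059, 0.0], [0.059, 0.998, -0.0], [-0.0, -0.0, -1.0]]
force: [-0.2, 0.3, -1.0]
finger_gap: 0.0276
grasp_force: 59.7
```

Run:
```python
from h import *
s=manip.sense();print(s['time_s'],s['ee_pos'],s['force'],s['wrist_torque'])
a=camera("side");b=camera("top")
a=cv2.resize(a[200:330,210:350],None,fx=2.8,fy=2.8,interpolation=3);b=cv2.resize(b[170:300,230:370],None,fx=2.8,fy=2.8,interpolation=3)
cv2.imwrite('pics/c3.png',np.hstack([a,b])[:,:,::-1])
```

```text
11.95 [0.56083406 0.07674373 0.08128878] [-0.17055956  0.26892455 -1.04213738] [-0.01289962  0.02420749 -0.03588245]
```

View pics/c3.png

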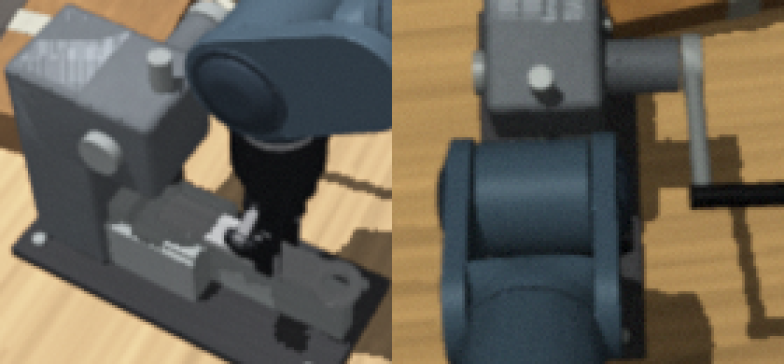

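The side view shows the strap over the tongue, its tip between the cheeks under the head, with no contact. The top view shows the wrist front clear of the head (v≈135) and of the handle (u≈690).

>>> move_arm([
  [[1,0,0,0.04,0],[1,0,0,0.01,0],[1,-0.05,0,0,0],[1,-0.05,0,0,0],[1,-0.03,0,0,0],[1,0,0,0,0]],
])

```text
time_s: 12.65
ee_pos: [0.5742, 0.0759, 0.0765]
ee_rot: [[-0.998, 0.059, 0.001], [0.059, 0.998, -0.0], [-0.001, 0.0, -1.0]]
force: [0.3, -1.3, -2.0]
finger_gap: 0.0275
grasp_force: 59.7
```

>>> move_arm([
  [[1,-0.02,0,0,0],[1,-0.02,0,0,0],[1,0,0,0,0]],
])

```text
time_s: 12.95
ee_pos: [0.5777, 0.0758, 0.0764]
ee_rot: [[-0.998, 0.059, 0.0], [0.059, 0.998, -0.0], [-0.0, -0.0, -1.0]]
force: [0.1, 0.5, -1.4]
finger_gap: 0.0277
grasp_force: 59.7
```

>>> move_arm([
  [[1,-0.02,0,0,0],[1,-0.01,0,0,0],[1,0,0,0,0]],
])

```text
time_s: 13.25
ee_pos: [0.5806, 0.0756, 0.0763]
ee_rot: [[-0.998, 0.059, 0.0], [0.059, 0.998, 0.0], [-0.0, 0.0, -1.0]]
force: [-0.2, -0.1, -1.2]
finger_gap: 0.0274
grasp_force: 59.7
```

>>> move_arm([
  [[1,-0.01,0,0,0],[1,-0.01,0,0,0],[1,0,0,0,0]],
])

```text
time_s: 13.55
ee_pos: [0.5826, 0.0755, 0.0763]
ee_rot: [[-0.998, 0.059, 0.0], [0.059, 0.998, -0.0], [-0.0, -0.0, -1.0]]
force: [-0.6, -1.0, -0.4]
finger_gap: 0.0274
grasp_force: 59.7
```

>>> move_arm([
  [[1,-0.01,0,0,0],[1,-0.01,0,0,0],[1,0,0,0,0]],
])

```text
time_s: 13.85
ee_pos: [0.5834, 0.0755, 0.0756]
ee_rot: [[-0.998, 0.059, -0.003], [0.059, 0.998, 0.0], [0.003, 0.0, -1.0]]
force: [-4.5, 0.2, -1.0]
finger_gap: 0.0274
grasp_force: 59.8
```

>>> move_arm([
  [[1,-0.01,0,0,0],[1,-0.01,0,0,0],[1,0,0,0,0]],
])

```text
time_s: 14.15
ee_pos: [0.5835, 0.0755, 0.0755]
ee_rot: [[-0.998, 0.059, -0.008], [0.059, 0.998, 0.0], [0.008, -0.0, -1.0]]
force: [-12.0, -0.7, 4.2]
finger_gap: 0.0276
grasp_force: 60.5
```

>>> move_arm([
  [[1,0.02,0,0.01,0],[1,0,0,0,0],[1,0,0,0,0]],
])

```text
time_s: 14.45
ee_pos: [0.5834, 0.0755, 0.0755]
ee_rot: [[-0.998, 0.059, -0.003], [0.059, 0.998, 0.0], [0.003, -0.0, -1.0]]
force: [-7.5, -0.1, 2.9]
finger_gap: 0.0276
grasp_force: 60.3
```

>>> move_arm([
  [[0.8,0,0,0,0],[0.6,0,0,0,0],[0.3,0,0,0,0],[0,0,0,0,0],[0,0,0,0,0],[0,0,0,0,0],[0,0,0,0,0]],
])

```text
time_s: 15.15
ee_pos: [0.5846, 0.0753, 0.0754]
ee_rot: [[-0.998, 0.059, 0.0], [0.059, 0.998, -0.0], [-0.0, -0.0, -1.0]]
force: [0.1, -0.6, -0.2]
finger_gap: 0.0857
grasp_force: 0.0
```

Released with no residual force. I'll back out and rise.

>>> move_arm([
  [[0,0.1,0,0,0],[0,0.2,0,0,0],[0,0.3,0,0,0],[0,0.2,0,-0.1,0],[0,0.1,0,-0.3,0],[0,0,0,-0.4,0],[0,0,0,-0.4,0],[0,0,0,-0.4,0]],
])

```text
time_s: 15.95
ee_pos: [0.4935, 0.0808, 0.2366]
ee_rot: [[-0.998, 0.059, -0.0], [0.059, 0.998, 0.0], [0.0, 0.0, -1.0]]
force: [-0.3, -0.1, -0.0]
finger_gap: 0.0855
grasp_force: 0.0
```

>>> move_arm([
  [[0,0,0,-0.4,0],[0,0,0,-0.4,0],[0,0,0,-0.3,0],[0,0,0,-0.15,0],[0,0,0,0,0],[0,0,0,0,0]],
])

```text
time_s: 16.55
ee_pos: [0.4939, 0.0807, 0.3584]
ee_rot: [[-0.998, 0.059, -0.003], [0.059, 0.998, 0.0], [0.003, 0.0, -1.0]]
force: [-0.5, 0.0, -1.5]
finger_gap: 0.0852
grasp_force: 0.0
```

Run:
```python
from h import *
s=manip.sense();T=wristT(s);np.save('T3.npy',T)
a=camera("side");cv2.imwrite('pics/side3.png',a[:,:,::-1]);w=camera("wrist");cv2.imwrite('pics/w3.png',w[:,:,::-1])
a=cv2.resize(a[200:345,205:360],(387,362),interpolation=3);b=cv2.resize(w,(413,310))
c=np.zeros((362,800,3),np.uint8);c[:,:387]=a;c[:310,387:]=b
cv2.imwrite('pics/c4.png',c[:,:,::-1])
plan([.5524,-.088,.36],86.6,23,0)
```

```text
at [0.4937 0.0807 0.3576] 176.6 t 16.65 F [0.4 0.3 0.8] gap 0.0854 0.0
[[0, -0.03, -0.07, -0.0, np.float64(0.98)], [0, -0.03, -0.07, -0.0, np.float64(0.98)], [0, -0.04, -0.07, -0.0, np.float64(0.98)], [0, -0.04, -0.06, -0.0, np.float64(0.98)], [0, -0.05, -0.06, -0.0, np.float64(0.98)], [0, -0.05, -0.06, -0.0, np.float64(0.98)], [0, -0.06, -0.05, -0.0, np.float64(0.98)], [0, -0.06, -0.05, -0.0, np.float64(0.98)]]
[[0, -0.06, -0.05, -0.0, np.float64(0.98)], [0, -0.07, -0.04, -0.0, np.float64(0.98)], [0, -0.07, -0.04, -0.0, np.float64(0.98)], [0, -0.07, -0.03, -0.0, np.float64(0.98)], [0, -0.07, -0.03, -0.0, np.float64(0.98)], [0, -0.07, -0.02, -0.0, np.float64(0.98)], [0, -0.08, -0.02, -0.0, np.float64(0.98)], [0, -0.08, -0.01, -0.0, np.float64(0.98)]]
[[0, -0.08, -0.01, -0.0, np.float64(0.98)], [0, -0.08, 0.0, -0.0, np.float64(0.98)], [0, -0.08, 0.01, -0.0, np.float64(0.98)], [0, -0.07, 0.01, -0.01, np.float64(0.98)], [0, -0.08, 0.02, -0.0, np.float64(0.98)], [0, -0.07, 0.02, -0.01, np.float64(0.98)], [0, -0.07, 0.02, -0.0, np.float64(0.98)]]
end [ 0.5524 -0.0877  0.3596] 86.44
```

View pics/c4.png

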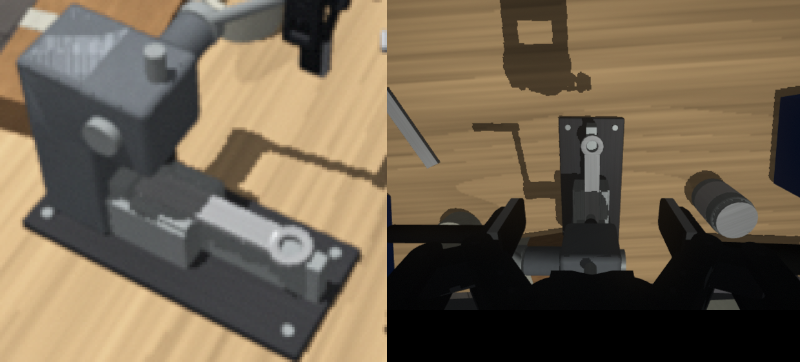

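The strap lies flat on the bed between the cheeks, eye outward and near the tongue's front end (crop 290,245). Next I'll go to the handle.

>>> move_arm([
  [[0,-0.03,-0.07,0,0.98],[0,-0.03,-0.07,0,0.98],[0,-0.04,-0.07,0,0.98],[0,-0.04,-0.06,0,0.98],[0,-0.05,-0.06,0,0.98],[0,-0.05,-0.06,0,0.98],[0,-0.06,-0.05,0,0.98],[0,-0.06,-0.05,0,0.98]],
])

```text
time_s: 17.45
ee_pos: [0.5143, 0.0222, 0.358]
ee_rot: [[-0.82, 0.572, -0.004], [0.572, 0.82, 0.001], [0.003, -0.002, -1.0]]
force: [-0.8, 0.8, 0.7]
finger_gap: 0.0855
grasp_force: 0.0
```

>>> move_arm([
  [[0,-0.06,-0.05,0,0.98],[0,-0.07,-0.04,0,0.98],[0,-0.07,-0.04,0,0.98],[0,-0.07,-0.03,0,0.98],[0,-0.07,-0.03,0,0.98],[0,-0.07,-0.02,0,0.98],[0,-0.08,-0.02,0,0.98],[0,-0.08,-0.01,0,0.98]],
])

```text
time_s: 18.25
ee_pos: [0.5344, -0.0372, 0.358]
ee_rot: [[-0.402, 0.915, -0.004], [0.915, 0.402, 0.001], [0.002, -0.003, -1.0]]
force: [1.1, -1.1, 0.4]
finger_gap: 0.0855
grasp_force: 0.0
```

>>> move_arm([
  [[0,-0.08,-0.01,0,0.98],[0,-0.08,0,0,0.98],[0,-0.08,0.01,0,0.98],[0,-0.07,0.01,-0.01,0.98],[0,-0.08,0.02,0,0.98],[0,-0.07,0.02,-0.01,0.98],[0,-0.07,0.02,0,0.98],[0,0,0,0,0]],
])

```text
time_s: 19.05
ee_pos: [0.5528, -0.0882, 0.3601]
ee_rot: [[0.063, 0.998, -0.003], [0.998, -0.063, 0.001], [0.001, -0.003, -1.0]]
force: [-0.1, 0.8, 0.1]
finger_gap: 0.0851
grasp_force: 0.0
```

Run:
```python
from h import *
s=manip.sense();print(s['time_s'],s['ee_pos'],s['joints'],s['force']);T=wristT(s);w=camera("wrist")
R=T[:3,:3];o=T[:3,3]
# predicted handle ends
c,q=np.cos(np.radians(-3.4)),np.sin(np.radians(-3.4))
P=[np.array([.652+c*x-q*y,.0714+q*x+c*y,.3]) for x,y in((-.09,-.105),(-.09,-.205))]
print(P,proj("wrist",P,T))
for d in finder.masks_of("wrist","handle_mid")[:2]:
    v,u=np.nonzero(d['region']);print(d['confidence'],len(u),u.min(),u.max(),v.min(),v.max(),u.mean(),v.mean())
im=w.copy()
for p in proj("wrist",P,T): cv2.circle(im,tuple(int(x) for x in p),4,(255,0,0),1)
cv2.imwrite('pics/w4.png',im[:,:,::-1])
```

```text
19.05 [ 0.55284569 -0.08815419  0.36006992] [-2.06599336e+01 -2.44442577e+00  9.37002013e+01 -6.70201587e-03
  8.89499245e+01 -1.70629457e+01] [-0.09574868  0.82807949  0.13722811]
[array([ 0.55593125, -0.02807761,  0.3       ]), array([ 0.55000061, -0.12790159,  0.3       ])] [[317.18632766 164.2318291 ]
 [317.79658179 323.80214   ]]
0.81 8566 302 501 155 329 359.20406257296287 213.38991361195423
```

View pics/w4.png

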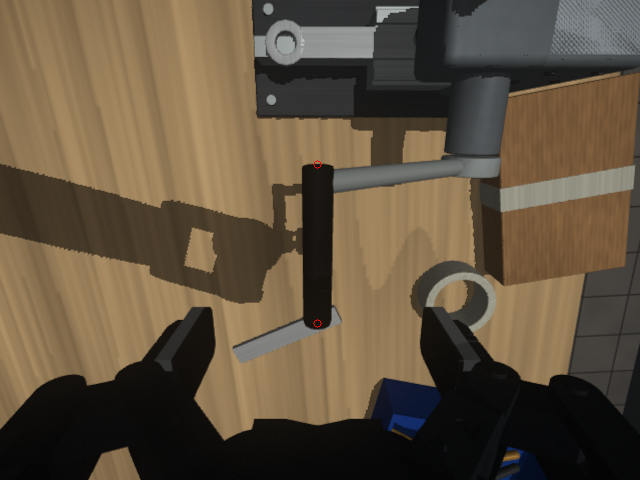

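The handle is at u≈317, v 164 to 324, exactly where predicted. I'll descend and grip it.

>>> move_arm([
  [[0,0,0,0.2,0.0],[0,0,0,0.3,0],[0,0,0,0.2,0],[0,0,0,0.09,0],[0,0,0,0,0]],
], squeeze=80)

```text
time_s: 19.65
ee_pos: [0.5525, -0.0872, 0.2816]
ee_rot: [[0.061, 0.998, -0.003], [0.998, -0.061, 0.001], [0.001, -0.003, -1.0]]
force: [-0.6, -0.7, 0.3]
finger_gap: 0.0851
grasp_force: 0.0
```

>>> move_arm([
  [[0.5,0,0,0,0],[0.8,0,0,0,0],[1,0,0,0,0],[1,0,0,0,0],[1,0,0,0,0],[1,0,0,0,0],[1,0,0,0,0]],
])

```text
time_s: 20.35
ee_pos: [0.5525, -0.0878, 0.2841]
ee_rot: [[0.062, 0.998, -0.002], [0.998, -0.062, -0.0], [-0.0, -0.002, -1.0]]
force: [-5.2, 0.1, 4.0]
finger_gap: 0.0156
grasp_force: 78.0
```

Run:
```python
from h import *
s=manip.sense();print(s['time_s'],s['ee_pos'],s['force'],s['finger_gap'],s['grasp_force'])
def rows(q):
    x=-170*np.cos(.7-q);z=170*np.sin(.7-q);cx,cz=x[0],z[0];o=[]
    for a,b in zip(x[1:],z[1:]):
        r=[1,0,round((a-cx)/100,2),round(-(b-cz)/100,3),0];cx+=r[2]*100;cz-=r[3]*100;o.append(r)
    return o
n=32;r=rows(.96*(1-np.cos(np.pi*np.arange(n+1)/n))/2)
for i in range(0,n,8): print(r[i:i+8])
```

```text
20.35 [ 0.55251679 -0.08778671  0.28413041] [-5.19108561  0.06026545  4.00904291] 0.015560090641116462 77.98400402069092
[[1, 0, np.float64(-0.0), np.float64(0.003), 0], [1, 0, np.float64(-0.01), np.float64(0.009), 0], [1, 0, np.float64(-0.01), np.float64(0.015), 0], [1, 0, np.float64(-0.02), np.float64(0.021), 0], [1, 0, np.float64(-0.02), np.float64(0.027), 0], [1, 0, np.float64(-0.02), np.float64(0.034), 0], [1, 0, np.float64(-0.03), np.float64(0.039), 0], [1, 0, np.float64(-0.03), np.float64(0.045), 0]]
[[1, 0, np.float64(-0.03), np.float64(0.051), 0], [1, 0, np.float64(-0.03), np.float64(0.056), 0], [1, 0, np.float64(-0.03), np.float64(0.061), 0], [1, 0, np.float64(-0.03), np.float64(0.066), 0], [1, 0, np.float64(-0.03), np.float64(0.07), 0], [1, 0, np.float64(-0.03), np.float64(0.074), 0], [1, 0, np.float64(-0.02), np.float64(0.076), 0], [1, 0, np.float64(-0.02), np.float64(0.077), 0]]
[[1, 0, np.float64(-0.01), np.float64(0.079), 0], [1, 0, np.float64(-0.02), np.float64(0.078), 0], [1, 0, np.float64(-0.0), np.float64(0.077), 0], [1, 0, np.float64(-0.01), np.float64(0.075), 0], [1, 0, np.float64(0.0), np.float64(0.073), 0], [1, 0, np.float64(0.0), np.float64(0.068), 0], [1, 0, np.float64(0.01), np.float64(0.065), 0], [1, 0, np.float64(0.0), np.float64(0.059), 0]]
[[1, 0, np.float64(0.01), np.float64(0.053), 0], [1, 0, np.float64(0.01), np.float64(0.047), 0], [1, 0, np.float64(0.01), np.float64(0.04), 0], [1, 0, np.float64(0.0), np.float64(0.034), 0], [1, 0, np.float64(0.01), np.float64(0.026), 0], [1, 0, np.float64(0.0), np.float64(0.019), 0], [1, 0, np.float64(0.01), np.float64(0.011), 0], [1, 0, np.float64(-0.0), np.float64(0.004), 0]]
```

>>> move_arm([
  [[1,0,0,0.003,0],[1,0,-0.01,0.009,0],[1,0,-0.01,0.015,0],[1,0,-0.02,0.021,0],[1,0,-0.02,0.027,0],[1,0,-0.02,0.034,0],[1,0,-0.03,0.039,0],[1,0,-0.03,0.045,0]],
])

```text
time_s: 21.15
ee_pos: [0.5414, -0.0871, 0.2684]
ee_rot: [[0.062, 0.998, 0.008], [0.998, -0.062, -0.002], [-0.001, 0.008, -1.0]]
force: [-0.5, 1.4, 8.8]
finger_gap: 0.015
grasp_force: 80.2
```

>>> move_arm([
  [[1,0,-0.03,0.051,0],[1,0,-0.03,0.056,0],[1,0,-0.03,0.061,0],[1,0,-0.03,0.066,0],[1,0,-0.03,0.07,0],[1,0,-0.03,0.074,0],[1,0,-0.02,0.076,0],[1,0,-0.02,0.077,0]],
])

```text
time_s: 21.95
ee_pos: [0.5183, -0.0856, 0.2143]
ee_rot: [[0.062, 0.998, 0.003], [0.998, -0.062, -0.001], [-0.0, 0.003, -1.0]]
force: [-2.1, 1.6, 8.6]
finger_gap: 0.0155
grasp_force: 86.6
```

>>> move_arm([
  [[1,0,-0.01,0.079,0],[1,0,-0.02,0.078,0],[1,0,0,0.077,0],[1,0,-0.01,0.075,0],[1,0,0,0.073,0],[1,0,0,0.068,0],[1,0,0.01,0.065,0],[1,0,0,0.059,0]],
])

```text
time_s: 22.75
ee_pos: [0.5132, -0.0852, 0.1546]
ee_rot: [[0.062, 0.998, -0.004], [0.998, -0.062, 0.001], [0.0, -0.004, -1.0]]
force: [-12.5, 2.9, 13.4]
finger_gap: 0.0161
grasp_force: 93.2
```

>>> move_arm([
  [[1,0,0.01,0.053,0],[1,0,0.01,0.047,0],[1,0,0.01,0.04,0],[1,0,0,0.034,0],[1,0,0.01,0.026,0],[1,0,0,0.019,0],[1,0,0.01,0.011,0],[1,0,0,0.004,0]],
])

```text
time_s: 23.55
ee_pos: [0.5165, -0.0853, 0.1298]
ee_rot: [[0.061, 0.998, -0.009], [0.998, -0.061, 0.001], [0.0, -0.009, -1.0]]
force: [-11.6, 0.9, 6.9]
finger_gap: 0.0159
grasp_force: 96.6
```

>>> move_arm([
  [[1,0,0,0.02,0],[1,0,0,0.02,0],[1,0,0,0,0]],
])

```text
time_s: 23.85
ee_pos: [0.5174, -0.0854, 0.1263]
ee_rot: [[0.062, 0.998, -0.006], [0.998, -0.062, 0.001], [0.001, -0.006, -1.0]]
force: [-11.7, 1.2, 8.7]
finger_gap: 0.0153
grasp_force: 96.7
```

>>> move_arm([
  [[1,0,0,0.02,0],[1,0,0,0,0]],
])

```text
time_s: 24.05
ee_pos: [0.5178, -0.0854, 0.1246]
ee_rot: [[0.062, 0.998, -0.005], [0.998, -0.062, 0.001], [0.0, -0.005, -1.0]]
force: [-10.4, 2.0, 9.6]
finger_gap: 0.0154
grasp_force: 96.8
```

>>> move_arm([
  [[1,0,0,0.02,0],[1,0,0,0.02,0],[1,0,0,0,0]],
])

```text
time_s: 24.35
ee_pos: [0.5184, -0.0855, 0.1224]
ee_rot: [[0.061, 0.998, -0.004], [0.998, -0.061, 0.001], [0.0, -0.004, -1.0]]
force: [-15.2, 3.1, 19.2]
finger_gap: 0.0158
grasp_force: 97.8
```

>>> move_arm([
  [[1,0,0.01,0.02,0],[1,0,0,0.02,0],[1,0,0,0,0]],
])

```text
time_s: 24.65
ee_pos: [0.5187, -0.0855, 0.1215]
ee_rot: [[0.061, 0.998, -0.008], [0.998, -0.061, 0.001], [0.0, -0.008, -1.0]]
force: [-31.3, 5.9, 42.6]
finger_gap: 0.0157
grasp_force: 100.6
```

Run:
```python
from h import *
s=manip.sense();print(s['time_s'],s['ee_pos'],s['force'])
a=camera("side");b=camera("wrist")
a=cv2.resize(a[130:350,180:460],(400,314),interpolation=3);b=cv2.resize(b,(400,300))
c=np.zeros((314,800,3),np.uint8);c[:,:400]=a;c[:300,400:]=b
cv2.imwrite('pics/c5.png',c[:,:,::-1])
```

```text
24.65 [ 0.51868943 -0.08553001  0.12152242] [-31.29835977   5.85003327  42.58291663]
```

View pics/c5.png

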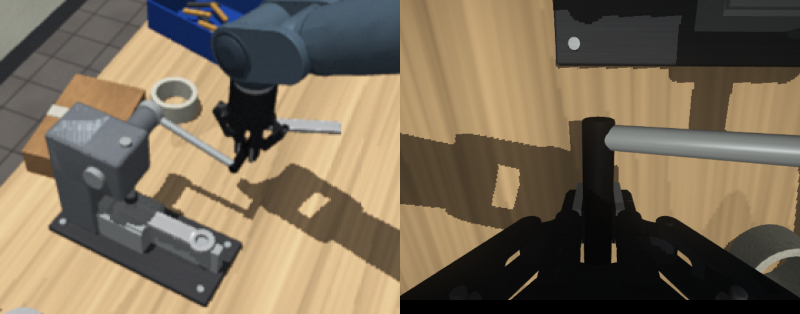

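The side view shows the lever down with the ram on the strap, which hasn't moved. The force step to 42 N confirms the hard stop. I'll ease the push a little and hold.

>>> move_arm([
  [[1,0,0,-0.02,0],[1,0,0,0,0],[1,0,0,0,0],[1,0,0,0,0],[1,0,0,0,0],[1,0,0,0,0],[1,0,0,0,0],[1,0,0,0,0]],
])

```text
time_s: 25.55
ee_pos: [0.5186, -0.0855, 0.1219]
ee_rot: [[0.061, 0.998, -0.007], [0.998, -0.061, 0.001], [0.0, -0.007, -1.0]]
force: [-26.1, 4.7, 31.8]
finger_gap: 0.0158
grasp_force: 99.5
```

Run:
```python
from h import *
s=manip.sense();print(s['time_s'],s['ee_pos'],s['force'])
def rows(q):
    x=-170*np.cos(.7-q);z=170*np.sin(.7-q);cx,cz=x[0],z[0];o=[]
    for a,b in zip(x[1:],z[1:]):
        r=[1,0,float(round((a-cx)/100,2)),float(round(-(b-cz)/100,3)),0];cx+=r[2]*100;cz-=r[3]*100;o.append(r)
    return o
n=40;r=rows(.96*(1+np.cos(np.pi*np.arange(n+1)/n))/2)
for i in range(0,n,8): print(r[i:i+8])
```

```text
25.55 [ 0.51855241 -0.08550469  0.12193267] [-26.07432253   4.69501258  31.78554777]
[[1, 0, -0.0, -0.002, 0], [1, 0, -0.0, -0.008, 0], [1, 0, -0.01, -0.012, 0], [1, 0, 0.0, -0.017, 0], [1, 0, -0.0, -0.021, 0], [1, 0, -0.01, -0.027, 0], [1, 0, -0.01, -0.03, 0], [1, 0, -0.0, -0.035, 0]]
[[1, 0, -0.01, -0.039, 0], [1, 0, -0.01, -0.044, 0], [1, 0, 0.0, -0.046, 0], [1, 0, -0.0, -0.05, 0], [1, 0, -0.01, -0.054, 0], [1, 0, 0.0, -0.056, 0], [1, 0, 0.0, -0.058, 0], [1, 0, 0.01, -0.06, 0]]
[[1, 0, 0.0, -0.061, 0], [1, 0, 0.01, -0.063, 0], [1, 0, 0.01, -0.062, 0], [1, 0, 0.01, -0.063, 0], [1, 0, 0.02, -0.062, 0], [1, 0, 0.02, -0.061, 0], [1, 0, 0.02, -0.06, 0], [1, 0, 0.02, -0.058, 0]]
[[1, 0, 0.02, -0.056, 0], [1, 0, 0.02, -0.053, 0], [1, 0, 0.03, -0.05, 0], [1, 0, 0.02, -0.047, 0], [1, 0, 0.03, -0.044, 0], [1, 0, 0.02, -0.04, 0], [1, 0, 0.03, -0.037, 0], [1, 0, 0.02, -0.033, 0]]
[[1, 0, 0.02, -0.029, 0], [1, 0, 0.02, -0.025, 0], [1, 0, 0.01, -0.021, 0], [1, 0, 0.02, -0.017, 0], [1, 0, 0.01, -0.014, 0], [1, 0, 0.01, -0.01, 0], [1, 0, 0.0, -0.005, 0], [1, 0, 0.0, -0.002, 0]]
```

>>> move_arm([
  [[1,0,0,-0.01,0],[1,0,0,-0.01,0],[1,0,-0.01,-0.012,0],[1,0,0,-0.017,0],[1,0,0,-0.021,0],[1,0,-0.01,-0.027,0],[1,0,-0.01,-0.03,0],[1,0,0,-0.035,0]],
])

```text
time_s: 26.35
ee_pos: [0.5155, -0.0853, 0.1345]
ee_rot: [[0.061, 0.998, -0.006], [0.998, -0.061, 0.001], [0.0, -0.006, -1.0]]
force: [-7.7, 0.6, 3.7]
finger_gap: 0.0157
grasp_force: 96.2
```

>>> move_arm([
  [[1,0,-0.01,-0.039,0],[1,0,-0.01,-0.044,0],[1,0,0,-0.046,0],[1,0,0,-0.05,0],[1,0,-0.01,-0.054,0],[1,0,0,-0.056,0],[1,0,0,-0.058,0],[1,0,0.01,-0.06,0]],
])

```text
time_s: 27.15
ee_pos: [0.5125, -0.0851, 0.1747]
ee_rot: [[0.061, 0.998, -0.008], [0.998, -0.061, 0.001], [0.0, -0.008, -1.0]]
force: [-12.8, -0.4, 4.7]
finger_gap: 0.0157
grasp_force: 91.5
```

>>> move_arm([
  [[1,0,0,-0.061,0],[1,0,0.01,-0.063,0],[1,0,0.01,-0.062,0],[1,0,0.01,-0.063,0],[1,0,0.02,-0.062,0],[1,0,0.02,-0.061,0],[1,0,0.02,-0.06,0],[1,0,0.02,-0.058,0]],
])

```text
time_s: 27.95
ee_pos: [0.5206, -0.0857, 0.2232]
ee_rot: [[0.062, 0.998, -0.018], [0.998, -0.062, 0.002], [0.0, -0.018, -1.0]]
force: [-26.5, 0.1, 11.9]
finger_gap: 0.0151
grasp_force: 86.7
```

>>> move_arm([
  [[1,0,0,-0.056,0],[1,0,0,-0.053,0],[1,0,0.01,-0.05,0],[1,0,0.02,-0.047,0],[1,0,0.03,-0.044,0],[1,0,0.02,-0.04,0],[1,0,0.03,-0.037,0],[1,0,0.02,-0.033,0]],
])

```text
time_s: 28.75
ee_pos: [0.5369, -0.0867, 0.2607]
ee_rot: [[0.062, 0.998, -0.008], [0.998, -0.062, 0.001], [0.0, -0.008, -1.0]]
force: [-17.4, 2.9, 13.0]
finger_gap: 0.0157
grasp_force: 82.2
```

>>> move_arm([
  [[1,0,0.02,-0.03,0],[1,0,0.02,-0.025,0],[1,0,0.01,-0.021,0],[1,0,0.01,-0.017,0],[1,0,0.01,-0.014,0],[1,0,0.01,-0.01,0],[1,0,0,0,0]],
])

```text
time_s: 29.45
ee_pos: [0.5455, -0.0874, 0.2743]
ee_rot: [[0.062, 0.998, -0.006], [0.998, -0.062, -0.0], [-0.001, -0.006, -1.0]]
force: [-18.0, 3.2, 15.4]
finger_gap: 0.0154
grasp_force: 81.0
```

>>> move_arm([
  [[1,0,0.01,-0.015,0],[1,0,0.01,-0.012,0],[1,0,0.01,-0.012,0],[1,0,0.01,-0.012,0],[1,0,0.01,-0.012,0],[1,0,0,-0.01,0],[1,0,0,0,0]],
])

```text
time_s: 30.15
ee_pos: [0.5497, -0.0876, 0.28]
ee_rot: [[0.062, 0.998, -0.008], [0.998, -0.062, 0.0], [-0.0, -0.008, -1.0]]
force: [-15.7, 1.3, 11.3]
finger_gap: 0.0154
grasp_force: 80.6
```

>>> move_arm([
  [[1,0,0.01,-0.015,0],[1,0,0,-0.015,0],[1,0,0.01,-0.015,0],[1,0,0,-0.01,0],[1,0,0.01,-0.01,0],[1,0,0,0,0],[1,0,0,0,0]],
])

```text
time_s: 30.85
ee_pos: [0.5526, -0.0877, 0.2841]
ee_rot: [[0.062, 0.998, -0.009], [0.998, -0.062, 0.001], [0.0, -0.009, -1.0]]
force: [-13.7, 0.2, 2.8]
finger_gap: 0.0156
grasp_force: 78.4
```

>>> move_arm([
  [[1,0,-0.01,-0.015,0],[1,0,0,-0.015,0],[1,0,-0.01,-0.01,0],[1,0,0,0,0]],
])

```text
time_s: 31.25
ee_pos: [0.5526, -0.0877, 0.2844]
ee_rot: [[0.062, 0.998, -0.004], [0.998, -0.062, 0.002], [0.001, -0.004, -1.0]]
force: [4.6, -4.1, -24.9]
finger_gap: 0.0154
grasp_force: 78.8
```

The force reversed at the starting position, so the lever is against its home stop. I'll relax the pull, open and rise.

>>> move_arm([
  [[1,0,0,0.02,0],[1,0,0,0.005,0],[0.9,0,0,0,0],[0.7,0,0,0,0],[0.4,0,0,0,0],[0,0,0,0,0],[0,0,0,0,0],[0,0,0,0,0]],
])

```text
time_s: 32.05
ee_pos: [0.5539, -0.0878, 0.2887]
ee_rot: [[0.062, 0.998, 0.003], [0.998, -0.062, -0.001], [-0.001, 0.003, -1.0]]
force: [-0.8, 0.6, -0.3]
finger_gap: 0.0817
grasp_force: 0.0
```

>>> move_arm([
  [[0,0,0,0,0],[0,0,0,0,0],[0,0,0,-0.1,0],[0,0,0,-0.3,0],[0,0,0,-0.4,0],[0,0,0,-0.2,0],[0,0,0,0,0],[0,0,0,0,0]],
])

```text
time_s: 32.85
ee_pos: [0.5533, -0.0878, 0.3871]
ee_rot: [[0.062, 0.998, 0.0], [0.998, -0.062, -0.0], [-0.0, 0.0, -1.0]]
force: [-0.6, -0.3, 0.4]
finger_gap: 0.0857
grasp_force: 0.0
```

Run:
```python
from h import *
s=manip.sense();print(s['time_s'],s['ee_pos'],s['force'],s['finger_gap'])
a=camera("side");b=camera("wrist")
a=cv2.resize(a[130:350,180:460],(400,314),interpolation=3);b=cv2.resize(b,(400,300))
c=np.zeros((314,800,3),np.uint8);c[:,:400]=a;c[:300,400:]=b
cv2.imwrite('pics/c6.png',c[:,:,::-1])
```

```text
32.85 [ 0.55325199 -0.08775726  0.38705956] [-0.57654107 -0.30180349  0.37979417] 0.08568955977011546
```

View pics/c6.png

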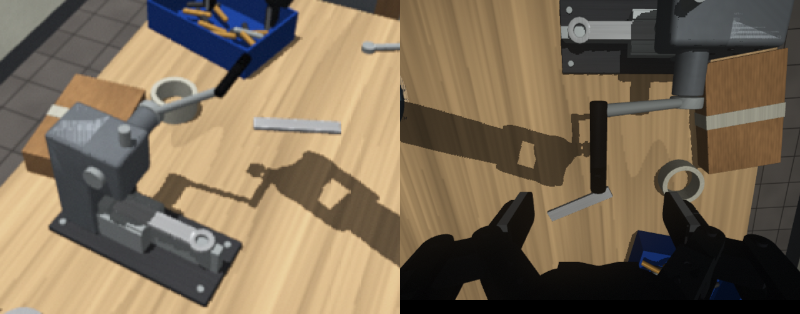

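The lever is back up, the strap is still in the press with its eye out, the bystanders haven't moved, and the gripper is clear of everything.

```bash
python3 -c "
from station import manip
print(manip.hand_in())"
```

```text
the job is handed in; nothing more can be done
None
```

I laid the eye strap in the press against its back stop, eye outward, pulled the lever to its stop, held it about 0.8 s and eased it back up in the grip. I handed the job in at about 33 s of the 69 s allowed; no verdict was returned.

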